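# Open the bar clamp on the glued bead box

### The arm

A 7-joint arm with a two-finger parallel gripper is mounted at the origin on the work surface. World frame = base frame: x ahead of the robot, y to its left, z up, the work surface at z = 0. Lengths are in m, angles in degrees, forces in N, time in s.
With the tool pointing down it reaches from about 0.35 to 0.9 m from the base axis. Payload 7.2 kg.
Tool frame: the origin (TCP) lies at the very end of the fingers, on their centre line; the grasp point (between the pads) lies 19 mm behind it; y points along the fingers, z is the direction in which the jaws open and shut, and the axes are right-handed (so a half turn about y gives the same grasp; the last joint's range is limited). The gripper opens to 88 mm and grips with 3 to 60 N. Pads are 20 mm wide; open, the fingers measure 115 mm over their backs; the gripper's body (75 mm by 178 mm) begins 61 mm behind the grasp point.
Start: joints at [67.368, 23.554, -0.728, 91.456, 0.321, 64.991, -4.71], TCP at [0.201, -0.592, 0.223] pointing down, gripper open.
Joint ranges: [-169.25, 169.25], [-16.82, 113.86], [-84.01, 82.57], [7.8, 145.47], [-59.2, 239.2], [7.22, 106.19], [-163.78, 163.78]. Speed limits (degrees/s): [136.94, 136.94, 172.46, 172.46, 180, 180, 180].

### API

Orientations are given as [roll, pitch, yaw] about the fixed x, y, z axes, in that order (R = Rz(yaw) Ry(pitch) Rx(roll)).
In Python, from plant import ctrl gives the robot as it stands.
- The arm moves only by the shell command python3 -m jog 'ROWS' [FORCE]. ROWS is JSON, a list of rows, each a list of 5 numbers: the shift along the tool's x, y, z in units of 0.3 m (1.0 is 0.3 m), then the turn about the tool's y in units of 45 degrees (1.0 is 45 degrees), then the closure, from 0 (fully open) to 1 (shut). A call has 1 to 5 rows; each row is the pose to reach, as a shift and turn from the pose commanded when the call began, along the tool's axes at that moment; what a row does not reach only later rows make up. A row lasts 1/12 s, in which the tool goes at most 41.7 mm and 7.16 degrees, less where a joint would pass 70% of its speed; a pose out of reach is approached as far as the arm can. A call with a number of a shift or a turn outside -1 to 1 is refused whole. A call with a gripper value outside its range is refused whole. The fingers move at their own pace and stop on an object; FORCE is the grip in N (left out, the last holds). Time passes only in rows, so rows that repeat a pose let the fingers close. It gives the time, the measured TCP pose, the force and the opening at its end, in the units of the state.
- ctrl.read_state(): the state, without advancing time (a new reading comes with each control period).
- ctrl.capture(name): name is "side" or "top" or "wrist"; returns the picture (480x640x3 uint8, blue, green, red); there is no depth.
- ctrl.camera_model(name): a dict with "mtx" (3x3 intrinsics, pixels), "eye" and "orientation" of the camera in the world. Camera axes: x right, y up, looking along -z (the intrinsics and any distortion apply to the point x, -y, -z); pixel columns grow to the right and rows downward; lengths in m; the calibration is good to about 2 mm. A picture is of the moment at which its call begins: read the wrist's pose just before it. camera_model takes no time and is no camera call; for the wrist camera it gives the pose at the moment of the call.
- ctrl.finish_job(): hands the job in, once; it reports no verdict.
The state is a dict: "clock": time; "q": joint angles; "dq": joint speeds; "joint_efforts": joint torques, N m; "tool_pos": TCP position; "eef_rot": TCP orientation; "ft_force": force on the tool from outside, world axes, zero at the start; "ft_torque": the same for the moment, N m; "grip_width": finger opening in m.
Only numpy, scipy, OpenCV 4.12 (cv2) and the standard library are available. Lean on these libraries where they do the work, as an engineer would, in place of code of your own. Each camera call takes 0.05 s, during which the arm holds its last target. There are 200 camera calls.

### The job

The glue on the bead box has set, so open the clamp that holds it: press down the ratchet release lever on the clamp's sliding head and, keeping it pressed, push the head back along its bar as far as it will go, away from the box, then let go and move clear. Leave the box standing where it is, do not pick anything up, and do not disturb the other things on the table.

Things in the scene. Friction and masses are not known exactly. Their poses are not given: they have to be found in the camera images.
- clamp: Steel bar clamp on a plywood board (400 x 130 x 18 mm), fixed to the table. Origin: underside centre of the board, z up; x runs along the bar from the sliding jaw to the fixed jaw. Along x: fixed jaw's cork face at +140 mm, sliding jaw's at +50 mm while shut. Bar over the centre line, 16 mm wide, saw teeth up to 50 mm above the table. A sliding head 108 mm long, 42 mm wide rides on it.
- clamp_jaw (a joint): How far the sliding head has been pushed back (m): 0 shut on the box, 0.104 against the end foot. It moves along the clamp's -x, away from the box, against about 4 N of friction (more when fast). With the release up the ratchet blocks it that way; let up again, the pawl drops into the next tooth (one every 8 mm).
- release (a joint): Angle (rad) of the sprung release lever on the sliding head: 0 up (pawl in the teeth), 0.24 fully down. The pawl clears the teeth at about 0.10. It must be kept down while the head slides. Pressed at its pad's middle it takes about 2 N to start and 6 N to reach the stop, over 7 mm.
- release_pad (a point): Middle of the top of the release lever's thumb pad: ribbed steel plate, 42 mm along the bar, 30 mm wide, clear above; about 71 mm above the table when up, and then rising 5 mm over its length towards the jaw post. It travels with the head and dips with the lever, whose pivot lies 30 mm along the clamp's -x and 18 mm lower, under the push horn.
- push_face (a point): On the push horn, an upright on the sliding head behind the thumb pad, 26 mm from the pad's middle along the clamp's -x: the middle of its face that looks at the pad (+x), 78 mm above the table. Face 42 mm wide, 58 to 92 mm above the table; horn 14 mm thick. A fingertip on the pad pushes the head back by bearing on this face. Travels with the head.
- jaw_post (a point): Top middle of the jaw post, the upright at the front of the sliding head next to the box: 42 mm wide, 12 mm thick plus a 4 mm cork pad 54 mm wide on the box side, top 88 mm above the table. The gap between it and the push horn, with the thumb pad at the bottom, is 46 mm along the bar. Travels with the head.
- end_stop (a point): Face of the bar's end foot that stops the head, 162 mm from the clamp's origin along its -x, 40 mm above the table; the foot is 42 mm wide, its top 52 mm above the table.
- bead_box_mid (a point): Centre of the glued wooden bead box: 89 mm along the bar, 110 mm across, 47 mm tall with a small hinged flap on top; loose, 0.2 to 0.4 kg, standing on two wooden bearers between the jaws, its top 96 mm above the table.
- bowl_mid (a point): Centre of a bystander: grey stoneware bowl, 116 mm across, 50 mm tall. Loose.
- canister_mid (a point): Centre of a bystander: glass canister with a metal lid, 88 mm across, 126 mm tall. Loose.
- pliers_mid (a point): Centre of a bystander: flat-nose pliers lying flat, about 160 mm long, 13 mm tall. Loose.
- scoop_mid (a point): Centre of a bystander: white plastic bead scoop, about 140 mm long, 20 mm tall. Loose.
- mag_tray_mid (a point): Centre of a bystander: round black magnetic tray with curved walls, 120 mm across, 24 mm tall. Loose.
- glue_mid (a point): Centre of a bystander: white glue bottle, 48 mm across, 120 mm tall. Loose.
- wire_reel_mid (a point): Centre of a bystander: grey reel of bead wire, 60 mm across, 24 mm tall. Loose.
There are look-alikes about, which are no part of the job. Leave any red look-alike of the part that bears bead_box_mid alone.

How it is judged (in metres and radians):
On the way, in this order (a step that is already met when the one before it is completed fails the run):
1. the release lever is pressed down far enough to lift the pawl out of the teeth, before the head has gone back (value of joint release above 0.11 rad and value of joint clamp_jaw below 0.03 m), for 0.05 s.
2. the sliding head is pushed back against the end foot (value of joint clamp_jaw above 0.098 m), for 0.2 s.
At the end, for the whole second after the job is handed in: The sliding head is within 6 mm of its end foot and at rest, the release lever is let go, and the bead box stands upright within 12 mm of where it stood (value of joint clamp_jaw above 0.098 m and velocity of joint clamp_jaw between -0.005 and 0.005 m/s and value of joint release below 0.2 rad and distance of bead_box_mid from where it was at the start of the episode below 0.012 m and angle between bead_box_mid's own z axis and vertical below 0.1 rad); the robot touches nothing.
It fails at once if the bead box is lifted, tipped or dragged (not (distance of bead_box_mid from where it was at the start of the episode below 0.012 m and angle between bead_box_mid's own z axis and vertical below 0.1 rad)).
It fails at once if one of the other things is shifted by more than 30 mm, lifted or tipped (distance of any of bowl_mid, canister_mid, pliers_mid, scoop_mid, mag_tray_mid, glue_mid, wire_reel_mid from where it was at the start of the episode above 0.03 m or angle between any of bowl_mid, canister_mid, glue_mid's own z axis and vertical above 0.35 rad).
It also fails if it takes over 38 s, if anything falls off the work surface, if the arm or the gripper's body presses on something with over 40 N, if the wrist force passes 120 N, or if a joint passes its speed limit or range.

## Working session

There is one attempt and no reset: what is moved stays moved. The work goes in short steps, Python scripts to look and compute and a shell command to move; the robot and the scene stay as the last step left them, time stands still between calls to the robot, and variables do not carry over. Pictures are saved under pics/ and viewed, about 8 in all and at most 12, crops included, and the job is handed in when it is done.

```bash
mkdir -p pics; ls; python3 - <<'E'
from plant import ctrl
import cv2,numpy as np
s=ctrl.read_state();print({k:s[k] for k in('clock','tool_pos','eef_rot','ft_force','grip_width')})
for n in('top','side'):
    cv2.imwrite(f'pics/{n}0.png',ctrl.capture(n));print(n,ctrl.camera_model(n))
E
```

```text
pics
{'clock': 0.0, 'tool_pos': array([ 0.20041169, -0.59146923,  0.22184167]), 'eef_rot': array([-9.00893648e+01, -7.32611391e-03, -1.61275723e+02]), 'ft_force': array([ 0.68405929,  0.74943303, -0.35961667]), 'grip_width': 0.08783373133474116}
top {'mtx': array([[561.36869748,   0.        , 317.17941334],
       [  0.        , 561.36869748, 233.6508305 ],
       [  0.        ,   0.        ,   1.        ]]), 'eye': array([0.4002542 , 0.07601615, 1.0668981 ]), 'orientation': array([  9.34828242,  -1.48448058, -90.31480395])}
side {'mtx': array([[468.73982864,   0.        , 324.15138732],
       [  0.        , 468.73982864, 235.16752261],
       [  0.        ,   0.        ,   1.        ]]), 'eye': array([ 0.36487828, -0.51568852,  0.84732753]), 'orientation': array([ 38.34991771,  -0.96068104, -19.04281024])}
```

View pics/top0.png

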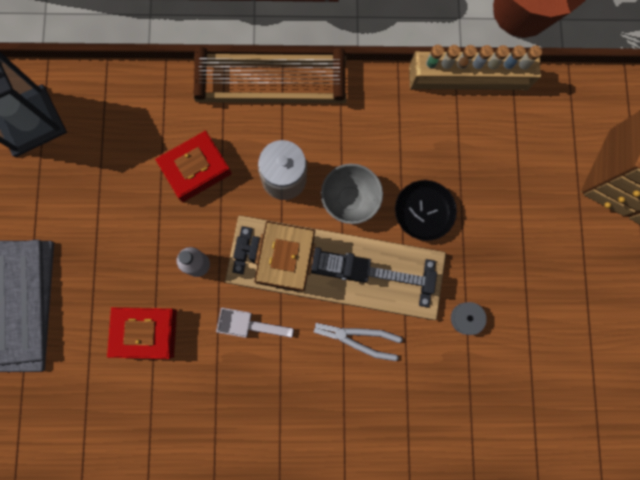

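View pics/side0.png

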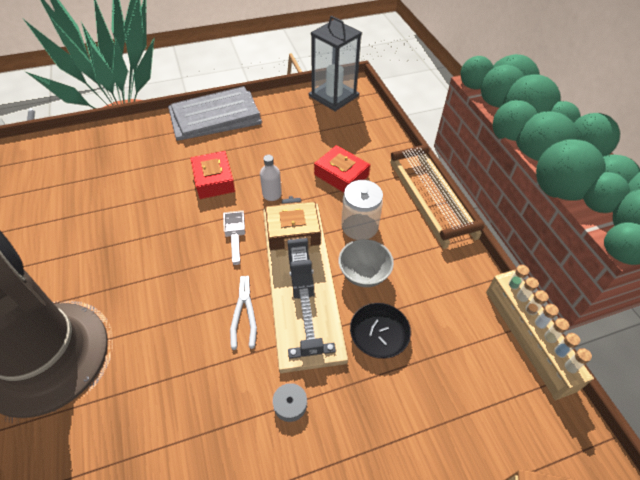

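Top view: the clamp runs along the board, with the end foot at about (430,284), the head at (320–370,265), and the natural-wood box at (285,255) between the jaws. Box candidates are the wood one at (285,255) and the red ones at (193,165) and (141,333). The wood one is in the clamp, so it is the one meant, and the red ones are look-alikes. I'll enlarge it to confirm.

```bash
cat > h.py <<'E'
import numpy as np,cv2
from scipy.spatial.transform import Rotation as Ro
from plant import ctrl
def R(o): return Ro.from_euler('xyz',o,degrees=True).as_matrix()
def back(n,uv,z):
    c=ctrl.camera_model(n);p=np.linalg.solve(c['mtx'],[uv[0],uv[1],1.]);d=R(c['orientation'])@(p*[1,-1,-1])
    return c['eye']+d*(z-c['eye'][2])/d[2]
def proj(n,P):
    c=ctrl.camera_model(n);q=(np.atleast_2d(P)-c['eye'])@R(c['orientation'])*[1,-1,-1]
    q=q@c['mtx'].T;return q[:,:2]/q[:,2:]
E
python3 - <<'E'
from h import *
a=cv2.imread('pics/top0.png')[205:330,220:460];b=cv2.imread('pics/side0.png')[190:380,255:355]
A=cv2.resize(a,None,fx=3.3,fy=3.3,interpolation=2);cv2.imwrite('pics/c_top.png',A)
# board mask: hue of pale board
im=cv2.imread('pics/top0.png');hsv=cv2.cvtColor(im,cv2.COLOR_BGR2HSV)
print(hsv[300,390],hsv[240,390],hsv[330,420])
E
```

```text
[ 17 108 161] [ 12 170 126] [ 12 175 124]
```

View pics/c_top.png

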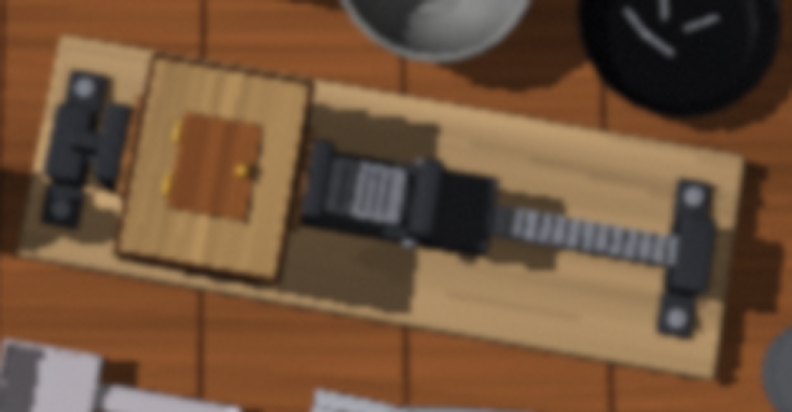

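The crop shows the wooden box held between the jaws, the ribbed pad at about crop (375,190) and the horn at (425,200). The board corners are at crop (62,37), (743,155), (716,378) and (20,255). Next I fit the clamp pose to these.

```bash
cat >> h.py <<'E'
from scipy.optimize import least_squares
tc=np.array([[62,37],[743,155],[716,378],[20,255]])/3.3+[220,205]-.35
M=np.array([[.2,.065,.018],[-.2,.065,.018],[-.2,-.065,.018],[.2,-.065,.018]])
E
python3 - <<'E'
from h import *
W=np.array([back('top',u,.018) for u in tc]);print(W.round(4));print([np.linalg.norm(W[i]-W[(i+1)%4]).round(4) for i in range(4)])
# which order: +x toward fixed jaw (left in image, +y world)
Ms=M.copy()
# determine handedness: model CCW seen from above
f=lambda p,Mo=None:((Ms@Ro.from_euler('z',p[2]).as_matrix().T+[p[0],p[1],0])-W)[:,:2].ravel()
for m in(M,M*[1,-1,1]):
    Ms=m;r=least_squares(f,[*W[:,:2].mean(0),1.5]);print(r.x[:2].round(4),np.degrees(r.x[2]).round(2),(r.cost*2)**.5)
    if r.cost<1e-3: best=r.x
np.save('pose.npy',best)
Rz=Ro.from_euler('z',best[2]).as_matrix();T=lambda P:np.atleast_2d(P)@Rz.T+[best[0],best[1],0]
# jaw cork face +.050; post 34..46; gap 46 -> horn face at -.012; pad mid +.014
K={'pad':[.014,0,.071],'horn':[-.012,0,.078],'post':[.040,0,.088],'end':[-.162,0,.040],'foot':[-.162,0,.052]}
for k,v in K.items(): print(k,T(v).round(4))
L=[[-.012,.021,.092],[-.012,-.021,.092],[-.026,-.021,.092],[-.026,.021,.092]],[[.046,.021,.088],[.046,-.021,.088],[.034,-.021,.088],[.034,.021,.088]],[[.139,.055,.096],[.139,-.055,.096],[.050,-.055,.096],[.050,.055,.096]],M,[[-.007,.015,.0685],[-.007,-.015,.0685],[.035,-.015,.0735],[.035,.015,.0735]]
out=[]
for n,x0,y0,w,h,s in(('top',220,205,240,125,2.0),('side',255,190,100,190,3.0)):
    im=cv2.resize(cv2.imread(f'pics/{n}0.png')[y0:y0+h,x0:x0+w],None,fx=s,fy=s,interpolation=2)
    for q,c in zip(L,[(0,255,0),(0,0,255),(255,0,255),(255,255,0),(0,255,255)]):
        cv2.polylines(im,[((proj(n,T(q))-[x0,y0]+.35)*s).astype(int)],True,c,1)
    out.append(im)
C=np.zeros((570,780,3),np.uint8);C[:250,:480]=out[0];C[:570,480:780]=out[1];cv2.imwrite('pics/ov.png',C)
E
```

```text
[[ 0.6072  0.1971  0.018 ]
 [ 0.538  -0.1939  0.018 ]
 [ 0.4115 -0.1732  0.018 ]
 [ 0.482   0.2186  0.018 ]]
[np.float64(0.3971), np.float64(0.1282), np.float64(0.3981), np.float64(0.127)]
[0.5097 0.0121] 79.81 0.2576111291606377
[0.5097 0.0121] 79.94 0.003710900471225536
pad [[0.5121 0.0259 0.071 ]]
horn [[5.076e-01 3.000e-04 7.800e-02]]
post [[0.5167 0.0515 0.088 ]]
end [[ 0.4814 -0.1474  0.04  ]]
foot [[ 0.4814 -0.1474  0.052 ]]
```

View pics/ov.png

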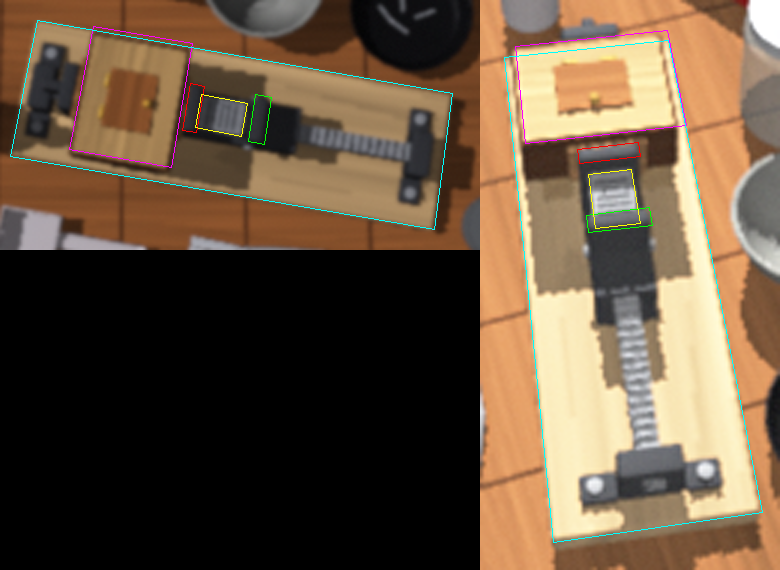

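The overlay fits in both views to about 2 mm: box, post, pad, horn and board all line up. Plan: close the fingers and align tool x with the bar (yaw −100°). Then press the pad's middle, slide back onto the horn and push.

```bash
cat >> h.py <<'E'
p_=np.load('pose.npy') if __import__('os').path.exists('pose.npy') else None
def go(cx,z,cy=0):
    "row values to bring TCP to clamp coords (cx,cy), height z, tool x along -bar"
    s=ctrl.read_state();Rz=Ro.from_euler('z',p_[2]).as_matrix()
    w=Rz@[cx,cy,0]+[p_[0],p_[1],z];Rt=R(s['eef_rot']);d=Rt.T@(w-s['tool_pos'])
    c=Rz.T@(s['tool_pos']-[p_[0],p_[1],0])
    yaw=np.degrees(np.arctan2(Rt[1,0],Rt[0,0]));t=-((np.degrees(p_[2])-180-yaw+180)%360-180)
    print('t',round(s['clock'],2),'clamp',c.round(4),'F',(Rz.T@s['ft_force']).round(1),'grip',round(s['grip_width'],3),'-> shift',(d/.3).round(3),'turn',round(t/45,3))
E
python3 -m jog '[[-0.496,0,-0.487,-0.79,1],[-0.496,0,-0.487,-0.79,1],[-0.496,0,-0.487,-0.79,1],[-0.496,0,-0.487,-0.79,1],[-0.496,0,-0.487,-0.79,1]]' 30
python3 -c "from h import *;go(.014,.12)"
```

```text
clock: 0.52
tool_pos: [0.2949, -0.4039, 0.2224]
eef_rot: [-90.0, -0.0, -125.4]
ft_force: [0.7, -0.2, -0.1]
grip_width: 0.058
t 0.52 clamp [-0.4472  0.1388  0.2224] F [-0.1 -0.7 -0.1] grip 0.058 -> shift [-1.588  0.341 -0.239] turn -0.563
```

```bash

python3 -m jog '[[-0.68,0,-0.1,-0.563,1],[-0.68,0,-0.1,-0.563,1],[-0.68,0,-0.1,-0.563,1],[-0.68,0,-0.1,-0.563,1],[-0.68,0,-0.1,-0.563,1]]'
python3 -c "from h import *;go(.014,.12)"
```

```text
clock: 0.93
tool_pos: [0.3897, -0.2206, 0.2227]
eef_rot: [-90.0, -0.0, -100.1]
ft_force: [1.9, -0.8, 0.6]
grip_width: 0.0246
t 0.93 clamp [-0.2502  0.0775  0.2227] F [-0.5 -2.   0.6] grip 0.025 -> shift [-0.881  0.342  0.258] turn -0.001
```

```bash

python3 -m jog '[[-0.65,0,0.19,0,1],[-0.65,0,0.19,0,1],[-0.65,0,0.19,0,1],[-0.65,0,0.19,0,1],[-0.65,0,0.19,0,1]]'
python3 -c "from h import *;go(.014,.12)"
```

```text
clock: 1.35
tool_pos: [0.4811, -0.0387, 0.2227]
eef_rot: [-90.0, 0.0, -100.3]
ft_force: [0.3, -0.3, 0.5]
grip_width: 0.0005
t 1.35 clamp [-0.055   0.0192  0.2227] F [-0.2 -0.3  0.5] grip 0.001 -> shift [-0.23   0.342  0.063] turn -0.006
```

```bash

python3 -m jog '[[-0.12,0.0,0.034,0,1],[-0.23,0.1,0.063,0,1],[-0.23,0.23,0.063,0,1],[-0.23,0.342,0.063,0,1],[-0.23,0.342,0.063,0,1]]'
python3 - <<'E'
from h import *
go(.014,.08)
a=ctrl.capture('side')[180:330,230:380];b=ctrl.capture('wrist')
C=np.zeros((450,800,3),np.uint8);C[:,:450]=cv2.resize(a,(450,450),interpolation=2);C[:262,450:]=cv2.resize(b,(350,262));cv2.imwrite('pics/h1.png',C)
E
```

```text
clock: 1.77
tool_pos: [0.5074, 0.0233, 0.1142]
eef_rot: [-90.6, -0.1, -100.3]
ft_force: [-1.7, -0.2, -0.7]
grip_width: 0.0005
t 1.77 clamp [0.0106 0.0042 0.1142] F [-0.5  1.6 -0.7] grip 0.0 -> shift [-0.012  0.114  0.015] turn -0.005
```

View pics/h1.png

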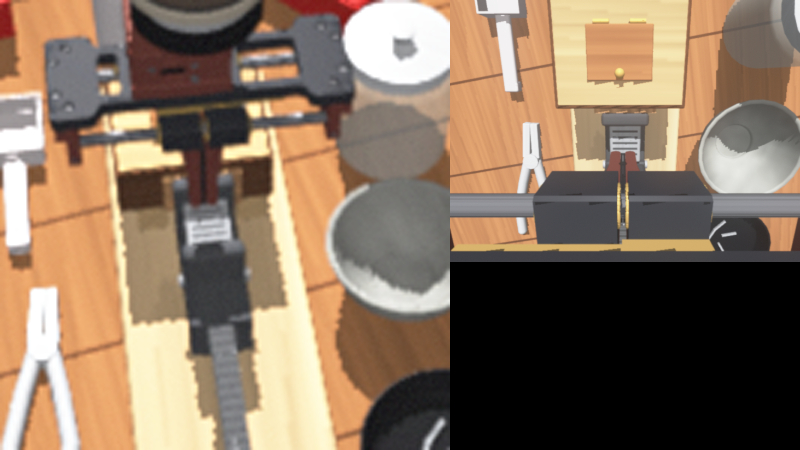

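The fingertips hang centred over the head (side crop about (207,205)), with the pad below at (207,228) between post and horn. The bowl and canister are clear. I lower to just above the pad.

```bash

python3 -m jog '[[0,0,0,0,1],[0,0,0,0,1]]'
python3 -c "from h import *;go(.014,.08)"
```

```text
clock: 2.03
tool_pos: [0.513, 0.0228, 0.1223]
eef_rot: [-89.8, 0.0, -100.5]
ft_force: [0.1, 0.3, -0.0]
grip_width: 0.0003
t 2.03 clamp [ 0.0111 -0.0014  0.1223] F [ 0.3 -0.1 -0. ] grip 0.0 -> shift [-0.01   0.141 -0.005] turn -0.009
```

```bash

python3 -m jog '[[-0.004,0.05,-0.003,-0.008,1],[-0.008,0.1,-0.005,-0.008,1],[-0.008,0.14,-0.005,-0.008,1],[-0.008,0.14,-0.005,-0.008,1],[-0.008,0.14,-0.005,-0.008,1]]'
python3 -c "from h import *;go(.014,.071)"
```

```text
clock: 2.45
tool_pos: [0.5108, 0.0255, 0.0786]
eef_rot: [-90.0, -0.0, -100.1]
ft_force: [1.2, 0.3, 0.4]
grip_width: 0.0006
t 2.45 clamp [0.0133 0.0013 0.0786] F [ 0.5 -1.1  0.4] grip 0.001 -> shift [-0.002  0.025  0.004] turn 0.0
```

```bash

python3 -m jog '[[0,0.01,0,0,1],[0,0.02,0,0,1],[0,0.025,0,0,1],[0,0.025,0,0,1]]' | grep -E 'pos|force'
python3 -m jog '[[0,0.005,0,0,1],[0,0.01,0,0,1],[0,0.01,0,0,1],[0,0.01,0,0,1]]'| grep -E 'pos|force'
python3 -c "from h import *;go(.014,.066)"
```

```text
tool_pos: [0.5112, 0.0261, 0.0709]
ft_force: [0.5, 0.8, 2.4]
tool_pos: [0.5112, 0.0264, 0.0679]
ft_force: [1.5, 2.9, 4.5]
t 3.12 clamp [0.0143 0.001  0.0679] F [ 3.1 -0.9  4.5] grip 0.001 -> shift [0.001 0.006 0.003] turn 0.001
```

```bash

python3 -m jog '[[0,0.003,0,0,1],[0,0.006,0,0,1],[0,0.006,0,0,1]]'| grep -E 'pos|force'
python3 -m jog '[[0,0.002,0,0,1],[0,0.003,0,0,1],[0,0.003,0,0,1]]'| grep -E 'pos|force'
python3 -c "from h import *;go(.014,.0655)"
```

```text
tool_pos: [0.5112, 0.0265, 0.0663]
ft_force: [0.5, 3.2, 8.8]
tool_pos: [0.5112, 0.0265, 0.0655]
ft_force: [0.5, 3.3, 9.0]
t 3.62 clamp [0.0144 0.001  0.0655] F [3.4 0.1 9. ] grip 0.0 -> shift [0.001 0.    0.003] turn 0.002
```

```bash

python3 -m jog '[[0.01,-0.001,0.002,0,1],[0.02,-0.001,0.002,0,1],[0.03,-0.001,0.002,0,1],[0.04,-0.001,0.002,0,1],[0.04,-0.001,0.002,0,1]]'| grep -E 'pos|force'
python3 -c "from h import *;go(.0,.0655)"
```

```text
tool_pos: [0.509, 0.014, 0.0656]
ft_force: [-0.7, 2.8, 9.3]
t 4.03 clamp [0.0017 0.001  0.0656] F [2.6 1.2 9.3] grip 0.001 -> shift [0.006 0.    0.003] turn 0.001
```

```bash

python3 -m jog '[[0.01,0,0,0,1],[0.02,0,0,0,1],[0.03,0,0,0,1],[0.04,0,0,0,1],[0.05,0,0,0,1]]'| grep -E 'pos|force'
python3 - <<'E'
from h import *
go(-.016,.0655)
for n,x0,y0 in(('side',230,200),):
    a=ctrl.capture(n)[y0:y0+150,x0:x0+150];cv2.imwrite('pics/h2.png',cv2.resize(a,(600,600),interpolation=2))
E
```

```text
tool_pos: [0.5065, -0.0001, 0.0657]
ft_force: [-0.8, 4.5, 9.1]
t 4.45 clamp [-0.0126  0.001   0.0657] F [4.3 1.6 9.1] grip 0.001 -> shift [0.011 0.001 0.003] turn 0.002
```

View pics/h2.png

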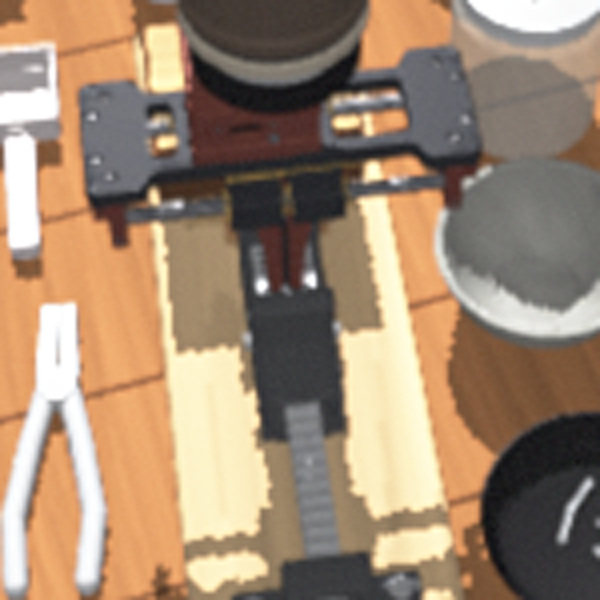

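The head is moving back with the tip (the head's rear end has shifted towards the foot) and the lever is down at about 9 N. I keep pushing at this height.

```bash

python3 -m jog '[[0.012,0,0.001,0,1],[0.024,0,0.001,0,1],[0.036,0,0.001,0,1],[0.048,0,0.001,0,1],[0.06,0,0.001,0,1]]'| grep -E 'pos|force'
python3 -m jog '[[0.012,0,0,0,1],[0.024,0,0,0,1],[0.036,0,0,0,1],[0.048,0,0,0,1],[0.06,0,0,0,1]]'| grep -E 'pos|force'
python3 -c "from h import *;go(-.1,.0655)"
```

```text
tool_pos: [0.5033, -0.0179, 0.0656]
ft_force: [-1.8, 4.6, 9.2]
tool_pos: [0.5002, -0.0357, 0.0656]
ft_force: [-1.4, 4.7, 10.4]
t 5.33 clamp [-0.0487  0.001   0.0656] F [ 4.4  2.2 10.4] grip 0.001 -> shift [0.171 0.    0.003] turn 0.002
```

```bash

python3 -m jog '[[0.012,0,0.001,0,1],[0.024,0,0.001,0,1],[0.036,0,0.001,0,1],[0.048,0,0.001,0,1],[0.06,0,0.001,0,1]]'| grep -E 'pos|force'
python3 -m jog '[[0.012,0,0,0,1],[0.024,0,0,0,1],[0.036,0,0,0,1],[0.048,0,0,0,1],[0.06,0,0,0,1]]'| grep -E 'pos|force'
python3 -c "from h import *;go(-.1,.0655)"
```

```text
tool_pos: [0.497, -0.0534, 0.0654]
ft_force: [-2.7, 4.5, 10.6]
tool_pos: [0.4938, -0.0712, 0.0654]
ft_force: [-2.4, 5.2, 9.5]
t 6.17 clamp [-0.0848  0.0011  0.0654] F [4.6 3.3 9.5] grip 0.001 -> shift [ 0.051 -0.     0.004] turn 0.002
```

```bash

python3 -m jog '[[0.008,0,-0.002,0,1],[0.016,0,-0.002,0,1],[0.024,0,-0.002,0,1],[0.032,0,-0.002,0,1],[0.04,0,-0.002,0,1]]'| grep -E 'pos|force'
python3 -m jog '[[0.008,0,0,0,1],[0.016,0,0,0,1],[0.024,0,0,0,1],[0.032,0,0,0,1],[0.032,0,0,0,1]]'| grep -E 'pos|force'
python3 -c "from h import *;go(-.11,.0655)"
```

```text
tool_pos: [0.4931, -0.0803, 0.0664]
ft_force: [-0.7, 13.6, 17.5]
tool_pos: [0.4926, -0.0895, 0.0671]
ft_force: [0.4, 11.9, 18.9]
t 7.0 clamp [-0.1031 -0.001   0.0671] F [11.8  1.7 18.9] grip 0.0 -> shift [ 0.023  0.005 -0.003] turn 0.004
```

```bash

python3 -m jog '[[0.004,0,0,0,1],[0.01,0,0,0,1],[0.01,0,0,0,1],[0.01,0,0,0,1]]'| grep -E 'pos|force'
python3 - <<'E'
from h import *
go(-.11,.0655)
a=ctrl.capture('side')[200:370,230:380];b=ctrl.capture('top')[220:330,330:460]
C=np.zeros((600,800,3),np.uint8);C[:510,:450]=cv2.resize(a,(450,510),interpolation=2);C[:296,450:]=cv2.resize(b,(350,296),interpolation=2);cv2.imwrite('pics/h3.png',C)
E
```

```text
tool_pos: [0.4924, -0.091, 0.0671]
ft_force: [0.2, 17.5, 19.9]
t 7.33 clamp [-0.1045 -0.001   0.0671] F [17.3  2.8 19.9] grip 0.001 -> shift [ 0.018  0.005 -0.004] turn 0.006
```

View pics/h3.png

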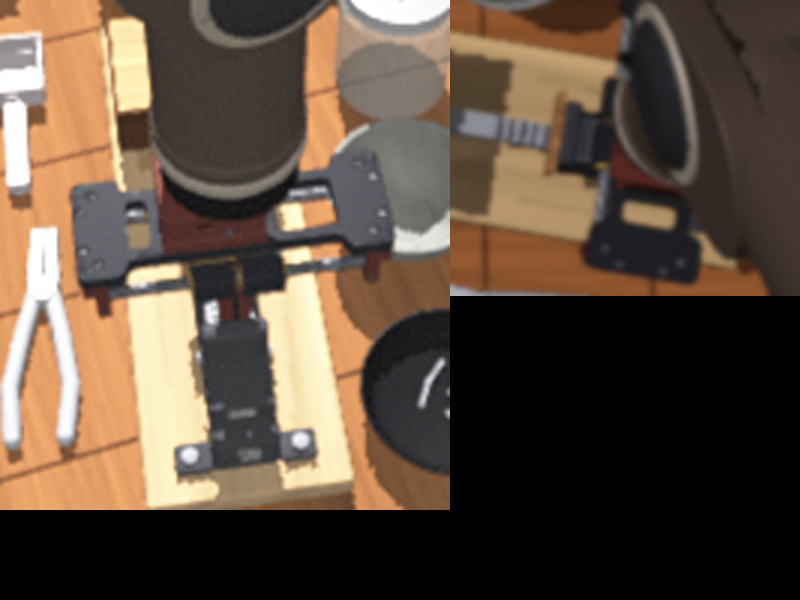

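The head's rear end meets the end foot (side crop about (242,430)), with no bar teeth visible between them. I press a little more to confirm the stop, then ease off and lift.

```bash

python3 -m jog '[[0.005,-0.001,0,0,1],[0.012,-0.002,0,0,1],[0.012,-0.002,0,0,1],[0.012,-0.002,0,0,1]]'| grep -E 'pos|force'
python3 -c "from h import *;go(-.11,.0655)"
```

```text
tool_pos: [0.4924, -0.0911, 0.0672]
ft_force: [5.6, 26.3, 11.0]
t 7.77 clamp [-0.1047 -0.001   0.0672] F [26.9 -1.  11. ] grip 0.0 -> shift [ 0.018  0.006 -0.004] turn 0.009
```

```bash

python3 -m jog '[[-0.01,0,0,0,1],[-0.02,-0.01,0,0,1],[-0.025,-0.03,0,0,1],[-0.03,-0.06,0,0,1],[-0.03,-0.1,0,0,1]]'| grep -E 'pos|force'
python3 -m jog '[[0,-0.1,0,0,1],[0,-0.2,0,0,1],[0,-0.3,0,0,1],[0,-0.4,0,0,1],[0,-0.4,0,0,1]]'| grep -E 'pos|force'
python3 -m jog '[[-0.1,-0.1,0.1,0,1],[-0.2,-0.1,0.2,0,1],[-0.3,-0.1,0.3,0,1],[-0.4,-0.1,0.4,0,1],[-0.4,-0.1,0.4,0,1]]'| grep -E 'pos|force'
python3 -m jog '[[0,0,0.1,0,1],[0,0,0.2,0,1],[0,0,0.3,0,1],[0,0,0.3,0,1],[0,0,0.3,0,1]]'| grep -E 'pos|force'
python3 - <<'E'
from h import *
go(-.11,.0655)
s=ctrl.capture('side');b=ctrl.capture('top')
Rz=Ro.from_euler('z',p_[2]).as_matrix();T=lambda P:np.atleast_2d(P)@Rz.T+[p_[0],p_[1],0]
H=np.array([[-.012,.021,.092],[-.012,-.021,.092],[-.026,-.021,.092],[-.026,.021,.092]])-[.104,0,0];B=[[.139,.055,.096],[.139,-.055,.096],[.050,-.055,.096],[.050,.055,.096]]
C=[]
for n,im in(('side',s),('top',b)):
    im=cv2.resize(im,None,fx=3,fy=3,interpolation=2)
    for q in(H,B):cv2.polylines(im,[((proj(n,T(q))+.35)*3).astype(int)],True,(0,255,0),1)
    C.append(im[540:1140,660:1080] if n=='side' else cv2.resize(im[450:1050,600:1400],(380,285)))
o=np.zeros((600,800,3),np.uint8);o[:,:420]=C[0];o[:285,420:]=C[1];cv2.imwrite('pics/h4.png',o)
E
```

```text
tool_pos: [0.4891, -0.0906, 0.0954]
ft_force: [-0.4, 1.1, 0.3]
tool_pos: [0.4928, -0.0918, 0.2219]
ft_force: [0.7, 0.5, 0.6]
tool_pos: [0.6324, 0.01, 0.2456]
ft_force: [-1.6, 1.2, 0.5]
tool_pos: [0.7182, -0.0107, 0.2443]
ft_force: [-1.3, 0.5, -1.7]
t 9.43 clamp [ 0.014  -0.2093  0.2443] F [ 0.3  1.4 -1.7] grip 0.001 -> shift [ 0.413  0.598 -0.696] turn -0.001
```

View pics/h4.png

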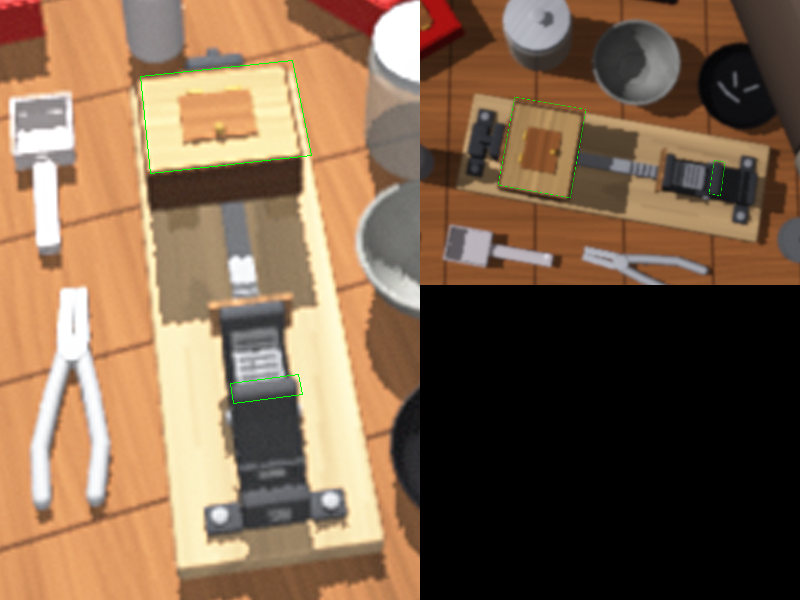

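The horn sits on the outline predicted for 104 mm of travel, within about 2 mm. The box is on its starting outline, nothing else has moved, and the arm is clear at z = 0.244. I hand in.

```bash
python3 -m jog '[[0,0,0,0,1],[0,0,0,0,1],[0,0,0,0,1]]'|grep -E 'clock|force'; python3 -c "from plant import ctrl;print(ctrl.finish_job())"
```

```text
clock: 9.78
ft_force: [-0.1, -0.3, 0.1]
the job is handed in; nothing more can be done
None
```

The clamp is open: the sliding head is back against its end foot, and the job was handed in at about 9.8 s of the 38 s. The hand-in reports no verdict.

- **What I did:** With the fingers closed, I pressed the release pad's middle until about 9 N built up, close to the lever's stop. I slid the head back with the lever held down. At the foot the fingertip moved onto the push horn, where a 27 N push gave no further movement. Then I eased off, lifted and moved clear.
- **Head position:** In the last pictures the horn sits on the outline predicted for 104 mm of travel. The stop measured by touch was 1–2 mm short of that, within the calibration error.
- **Other checks:** The box is on its starting outline. The bowl, canister, pliers, scoop and tray look unmoved, but the glue bottle and wire reel were only partly in the last crops. The wrist force was near zero with the arm clear. I judged the lever let go only from the fingers having lifted off, because its angle was not measured.
- **Not as planned:** For most of the travel the head seems to have been carried by friction of the tip on the pad, not by the horn. The force near the stop rose to about 26 N in total before I eased off, well under the 120 N wrist limit.

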